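# Put the balance check weights back in their tray

### The arm

A 7-joint arm with a two-finger parallel gripper is mounted at the origin on the work surface. World frame = base frame: x ahead of the robot, y to its left, z up, the work surface at z = 0. Lengths are in m, angles in rad, forces in N, time in s.
With the tool pointing down it reaches from about 0.35 to 0.9 m from the base axis. Payload 7.2 kg.
Tool frame: the origin (TCP) lies between the finger pads; the fingertips stand 11 mm ahead of it and the grasp point (between the pads) lies 8 mm behind it; z points along the fingers, y is the line along which they close (so a half turn about z gives the same grasp; the last joint's range is limited). The gripper opens to 88 mm and grips with 3 to 60 N. Pads are 20 mm wide; open, the fingers measure 115 mm over their backs; the gripper's body (75 mm by 178 mm) begins 61 mm behind the grasp point.
Start: joints at [-1.311, 0.411, -0.013, 1.596, 0.006, 1.134, -0.082], TCP at [0.201, 0.592, 0.234] pointing down, gripper open.
Joint ranges: [-2.95, 2.95], [-0.29, 1.99], [-1.47, 1.44], [0.14, 2.54], [-1.03, 4.17], [0.13, 1.85], [-2.86, 2.86]. Speed limits (rad/s): [2.39, 2.39, 3.01, 3.01, 3.14, 3.14, 3.14].

### API

Orientations are given as a 3x3 rotation matrix whose columns are the frame's x, y, z axes.
In Python, from plant import sensors, optics, job gives the robot as it stands.
- The arm moves only by the tool carry_out, never from a script. Its argument "steps" is a list that holds one entry, the list of rows, each a list of 5 numbers: the shift along the world's x, y, z each as a share of 0.075 m, from -1 to 1, then the turn about the world's z as a share of 5 degrees, from -1 to 1, then the closure, from 0 (fully open) to 1 (shut). A call has 1 to 5 rows; each row shifts and turns the commanded pose from where the row before left it; what a row does not reach is not made up. A row lasts 1/8 s, in which the tool goes at most 62.5 mm and 10.7 degrees, less where a joint would pass 70% of its speed; a pose out of reach is approached as far as the arm can. A call with a number of a shift or a turn outside -1 to 1 is refused whole. A call with a gripper value outside its range is refused whole. The fingers move at their own pace and stop on an object; the grip force is fixed at half the most. Time passes only in rows, so rows that do not move let the fingers close. It gives the time, the measured TCP pose, the force, the opening and the grip force at its end, in the units of the state.
- sensors.get_obs(): the state, without advancing time (a new reading comes with each control period).
- optics.get_image(name): name is "side" or "top"; returns a dict with "image" (420x560x3 uint8, red, green, blue), "range_z" (420x560 float32, m along the optical axis (not along the pixel's ray), 0 where there is no reading), "K" (3x3 intrinsics, pixels), "view" (4x4, takes a point from world to camera coordinates). Camera axes: x right, y up, looking along -z (the intrinsics and any distortion apply to the point x, -y, -z); pixel columns grow to the right and rows downward; lengths in m; the calibration is good to about 2 mm. A picture is of the moment at which its call begins.
- job.sign_off(): hands the job in; it is judged then, once.
The state is a dict: "clock": time; "joint_pos": joint angles; "dq": joint speeds; "effort": joint torques, N m; "ee_pos": TCP position; "eef_rot": TCP orientation; "wrist_force": force on the tool from outside, world axes, zero at the start; "torque": the same for the moment, N m; "gripper_width": opening from 0.0 (shut) to 1.0 (fully open); "finger_force": force on a finger pad.
Only numpy, scipy, OpenCV 4.12 (cv2) and the standard library are available. Lean on these libraries where they do the work, as an engineer would, in place of code of your own. Each camera call takes 0.05 s, during which the arm holds its last target. There are 200 camera calls.

### The job

The balance has been checked: put the four knobbed brass weights back in their wooden tray, each standing upright and fully down in the round recess of its own size (largest weight in the widest recess, and so on to the smallest). Set each one down gently, never let it fall, and leave the hooked brass weight and the plain brass cylinder standing where they are.

Things in the scene. Friction and masses are not known exactly. Their poses are not given: they have to be found in the camera images.
- w500_mid (a point): The largest brass weight (500 g): a plain round body 46 mm in diameter and 33 mm tall with a neck and a smaller round knob (28 mm wide) on top, 50 mm tall in all. Loose, stands on the bench. The point is on its axis, half-way up (25 mm above its foot); z is its axis.
- w200_mid (a point): The second largest brass weight (200 g): a plain round body 34 mm in diameter and 24 mm tall with a neck and a smaller round knob (20 mm wide) on top, 37 mm tall in all. Loose, stands on the bench. The point is on its axis, half-way up (18.5 mm above its foot); z is its axis.
- w100_mid (a point): The second smallest brass weight (100 g): a plain round body 27 mm in diameter and 19 mm tall with a neck and a smaller round knob (16 mm wide) on top, 30 mm tall in all. Loose, stands on the bench. The point is on its axis, half-way up (15 mm above its foot); z is its axis.
- w50_mid (a point): The smallest brass weight (50 g): a plain round body 20 mm in diameter and 17.5 mm tall with a neck and a smaller round knob (12 mm wide) on top, 27 mm tall in all. Loose, stands on the bench. The point is on its axis, half-way up (13.5 mm above its foot); z is its axis.
- recess_500 (a point): Recess for the largest weight: round, flat floor lined with grey felt, 56 mm wide, 6 mm deep, in the middle of a fixed pale wooden block 78 mm square. The point is the centre of its floor, 18 mm above the bench (block top 24 mm); x, y run along the block's sides. Four such blocks, in any order, fill a dark tray 173 mm square, two by two, 79 mm apart.
- recess_200 (a point): Recess for the second largest weight: round, flat floor lined with grey felt, 44 mm wide, 6 mm deep, in the middle of a fixed pale wooden block 78 mm square. The point is the centre of its floor, 18 mm above the bench (block top 24 mm); x, y run along the block's sides. Fingertips under 8 mm above a weight's foot would hit the block first.
- recess_100 (a point): Recess for the second smallest weight: round, flat floor lined with grey felt, 37 mm wide, 6 mm deep, in the middle of a fixed pale wooden block 78 mm square. The point is the centre of its floor, 18 mm above the bench (block top 24 mm); x, y run along the block's sides. The tray's rim is 22 mm above the bench, lower than the blocks.
- recess_50 (a point): Recess for the smallest weight: round, flat floor lined with grey felt, 30 mm wide, 6 mm deep, in the middle of a fixed pale wooden block 78 mm square. The point is the centre of its floor, 18 mm above the bench (block top 24 mm); x, y run along the block's sides. The tray and its blocks do not move.
- hooked_mid (a point): A look-alike that does not belong: a brass cylinder 34 mm in diameter and 26 mm tall with an open steel wire hook on top (51 mm in all). Loose, stands on the bench. The point is on the axis of the cylinder, 13 mm above its foot; z is its axis.
- plain_mid (a point): A look-alike that does not belong: a plain brass cylinder without knob or hook, 27 mm in diameter and 30 mm tall. Loose, stands on the bench. The point is its centre, 15 mm above its foot; z is its axis.

How it is judged:
By the outcome, as a careful person would: the job done as asked, in the order asked, and still so for the second after the job is handed in, with the robot touching nothing.
It also fails if it takes over 112 s, if anything falls off the work surface, if the arm or the gripper's body presses on something with over 40 N, if the wrist force passes 120 N, or if a joint passes its speed limit or range.

## Working session

There is one attempt and no reset: what is moved stays moved. The work goes in short steps, Python scripts to look and compute and a tool call to move; the robot and the scene stay as the last step left them, time stands still between calls to the robot, and variables do not carry over. Pictures are saved under pics/ and viewed, at most 14 in all, crops included, and the job is handed in when it is done.

Besides the shell and the picture viewer there is one more tool, called after "Call:" by a JSON object that holds its "fn" and its "kwargs", one argument or row to a line. carry_out: Moves the arm, as the interface text tells. Its arguments: {"type":"object","properties":{"steps":{"type":"array"}},"required":["steps"]}

```bash
mkdir -p pics
python3 - <<'E'
from plant import sensors, optics
import cv2,numpy as np
for n in ("top","side"):
    d=optics.get_image(n); cv2.imwrite(f"pics/{n}0.png",d["image"][:,:,::-1]); np.savez(f"{n}0.npz",**{k:d[k] for k in("image","range_z","K","view")})
    print(n,d["K"].round(1).tolist(),d["view"].round(3).tolist(),d.keys())
o=sensors.get_obs();print({k:np.round(v,3).tolist() for k,v in o.items()})
E
```

```text
top [[460.9, 0.0, 281.9], [0.0, 460.9, 209.9], [0.0, 0.0, 1.0]] [[0.008, -1.0, 0.016, -0.012], [0.991, 0.01, 0.132, -0.553], [-0.132, 0.015, 0.991, -0.882], [0.0, 0.0, 0.0, 1.0]] dict_keys(['image', 'range_z', 'K', 'view'])
side [[452.6, 0.0, 274.8], [0.0, 452.6, 207.5], [0.0, 0.0, 1.0]] [[-0.997, -0.081, 0.015, 0.532], [0.052, -0.477, 0.878, -0.095], [-0.064, 0.875, 0.479, -0.94], [0.0, 0.0, 0.0, 1.0]] dict_keys(['image', 'range_z', 'K', 'view'])
{'clock': 0.1, 'joint_pos': [-1.311, 0.412, -0.013, 1.597, 0.006, 1.134, -0.082], 'dq': [0.001, 0.001, 0.0, -0.001, 0.0, 0.0, -0.0], 'effort': [0.002, -58.91, 0.643, -29.171, -0.054, 0.015, 0.0], 'ee_pos': [0.201, 0.591, 0.233], 'eef_rot': [[-0.947, 0.322, -0.0], [0.322, 0.947, -0.001], [-0.0, -0.001, -1.0]], 'wrist_force': [-0.285, 0.535, 0.435], 'torque': [0.012, 0.005, -0.031], 'finger_force': 0.0, 'gripper_width': 1.002}
```

View pics/top0.png

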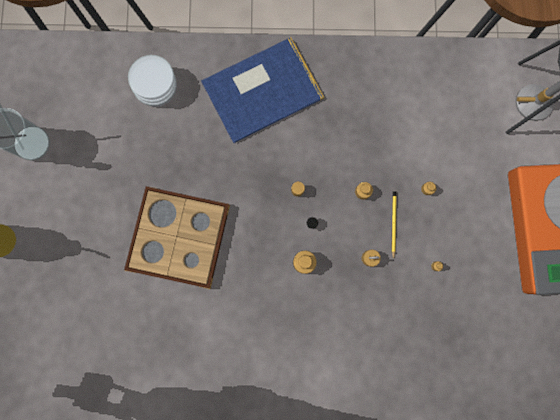

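View pics/side0.png

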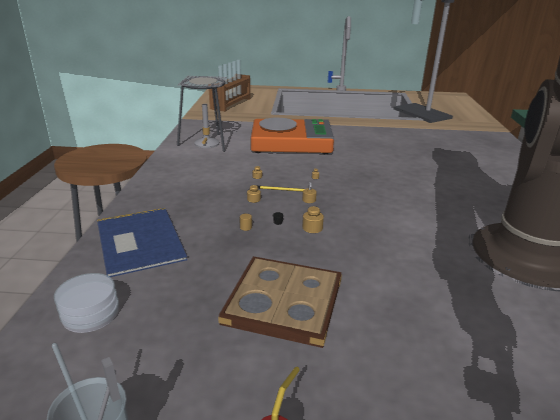

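The top view shows the knobbed weights at 500 (305,262), 200 (364,190), 100 (430,188) and 50 (438,266). The plain cylinder is at (298,188) and the hooked weight at (372,258). The tray is around (177,237), with its widest recess at (162,213). The side view shows the same layout, nothing overlapping.

```bash
cat > h.py <<'E'
import numpy as np,cv2
def world(d):
    K,V,Z=d["K"],d["view"],d["range_z"]; v,u=np.mgrid[:Z.shape[0],:Z.shape[1]]
    c=np.stack([(u-K[0,2])/K[0,0]*Z,-(v-K[1,2])/K[1,1]*Z,-Z],-1)
    return (c-V[:3,3])@V[:3,:3]
def ray(d,uv,z):
    K,V=d["K"],d["view"]; uv=np.atleast_2d(uv).astype(float)
    r=np.c_[(uv[:,0]-K[0,2])/K[0,0],-(uv[:,1]-K[1,2])/K[1,1],-np.ones(len(uv))]@V[:3,:3]
    o=-V[:3,:3].T@V[:3,3]; return (o+r*((z-o[2])/r[:,2])[:,None])[:,:2]
def blobs(m,lo,hi):
    n,l,s,c=cv2.connectedComponentsWithStats(m.astype(np.uint8)); return [(l==i,c[i],s[i]) for i in range(1,n) if lo<s[i,4]<hi]
E
python3 - <<'E'
from h import *
for n in("top","side"):
    d=dict(np.load(n+"0.npz")); P=world(d); hsv=cv2.cvtColor(d["image"],cv2.COLOR_RGB2HSV)
    ok=(d["range_z"]>0)&(P[...,0]>.3)&(P[...,0]<.9)&(abs(P[...,1])<.5)
    print(n,"table z",np.median(P[...,2][ok&(P[...,2]<.02)]))
    brass=ok&(hsv[...,1]>100)&(hsv[...,0]>8)&(hsv[...,0]<32)&(P[...,2]>.004)
    for m,c,s in blobs(brass,25,900):
        h=np.percentile(P[...,2][m],95); t=m&(P[...,2]>h-.004)
        print("blob",c.round(0),s[2:],"H",h.round(4),"top xy",P[t].mean(0)[:2].round(4),"mid",((P[m].min(0)+P[m].max(0))/2)[:2].round(4), "w", np.ptp(P[m],0)[:2].round(3))
    tray=max(blobs(ok&(P[...,2]>.012)&(P[...,2]<.035)&(hsv[...,1]>50),1000,30000),key=lambda b:b[2][4])[0]
    cs,_=cv2.findContours(tray.astype(np.uint8),cv2.RETR_CCOMP,cv2.CHAIN_APPROX_NONE)
    o=max(cs,key=len); r=cv2.minAreaRect((ray(d,o[:,0],.022)*1000).astype(np.float32)); print("tray",r)
    for c in cs:
        if 30>len(c) or len(c)==len(o): continue
        e=cv2.fitEllipse((ray(d,c[:,0],.024)*1000).astype(np.float32)); print("hole",c[:,0].mean(0).round(0),np.round(e[0],1),np.round(e[1],1))
E
```

```text
top table z 0.0003519402913384174
blob [309.  72.] [23 40 78] H 0.0124 top xy [ 0.8507 -0.065 ] mid [ 0.8558 -0.0633] w [0.086 0.047]
blob [297. 188.] [ 13  14 145] H 0.0331 top xy [ 0.6002 -0.0385] mid [ 0.6002 -0.0383] w [0.024 0.025]
blob [363. 190.] [ 18  17 224] H 0.0388 top xy [ 0.5992 -0.1749] mid [ 0.5988 -0.1751] w [0.032 0.034]
blob [428. 188.] [ 14  13 145] H 0.0312 top xy [ 0.606  -0.3099] mid [ 0.6052 -0.3098] w [0.024 0.026]
blob [166. 193.] [29  9 73] H 0.0259 top xy [0.5879 0.2256] mid [0.5875 0.2258] w [0.016 0.059]
blob [393. 224.] [  4  61 180] H 0.0098 top xy [ 0.5306 -0.2378] mid [ 0.5291 -0.2382] w [0.124 0.01 ]
blob [304. 262.] [ 23  22 407] H 0.0517 top xy [ 0.4517 -0.0527] mid [ 0.4517 -0.0522] w [0.041 0.044]
blob [370. 258.] [ 18  16 209] H 0.0305 top xy [ 0.4607 -0.1867] mid [ 0.4608 -0.1867] w [0.03  0.032]
blob [437. 266.] [11  9 82] H 0.0282 top xy [ 0.446  -0.3222] mid [ 0.4452 -0.322 ] w [0.016 0.018]
tray ((500.0956115722656, 202.36781311035156), (174.4653778076172, 173.5940399169922), 78.34939575195312)
hole [191. 260.] [453.1 171.6] [31.  31.9]
hol
[... 349 characters left out ...]
0.017 0.016]
blob [253. 193.] [ 13  16 166] H 0.0365 top xy [ 0.6016 -0.1731] mid [ 0.6025 -0.1986] w [0.03  0.084]
blob [304. 193.] [ 44  15 204] H 0.0272 top xy [ 0.4647 -0.184 ] mid [ 0.5048 -0.2065] w [0.112 0.076]
blob [313. 220.] [ 20  26 414] H 0.0494 top xy [ 0.4539 -0.0505] mid [ 0.4543 -0.0482] w [0.044 0.039]
blob [245. 221.] [ 12  16 165] H 0.0306 top xy [ 0.6029 -0.037 ] mid [ 0.6025 -0.0376] w [0.024 0.027]
tray ((502.5029296875, 208.10687255859375), (184.30728149414062, 174.3820037841797), 78.58000946044922)
hole [301. 312.] [471.5 253.1] [42.1 44. ]
hole [255. 303.] [548.1 237.3] [53.5 56.4]
hole [311. 283.] [455.4 176.2] [27.9 30.3]
hole [269. 275.] [532.5 160.4] [34.8 38.1]
```

Call:
{"fn": "carry_out", "kwargs": {
  "steps": [
    [[0.25, -0.7, -0.1, 0, 0], [0.25, -0.7, -0.1, 0, 0], [0.25, -0.7, -0.1, 0, 0], [0.25, -0.7, -0.1, 0, 0], [0.25, -0.7, -0.1, 0, 0]]
  ]
}}

```text
clock: 0.72
ee_pos: [0.2953, 0.3273, 0.1958]
eef_rot: [[-0.947, 0.322, -0.0], [0.322, 0.947, -0.0], [-0.0, -0.0, -1.0]]
wrist_force: [0.8, -0.5, -0.1]
gripper_width: 1.001
finger_force: 0.0
```

Call:
{"fn": "carry_out", "kwargs": {
  "steps": [
    [[0.3, -0.72, -0.1, 0, 0.1], [0.3, -0.72, -0.1, 0, 0.1], [0.3, -0.72, -0.1, 0, 0.1], [0.3, -0.72, -0.1, 0, 0.1], [0.3, -0.72, -0.1, 0, 0.1]]
  ]
}}

```text
clock: 1.35
ee_pos: [0.4079, 0.0575, 0.1586]
eef_rot: [[-0.947, 0.322, 0.001], [0.322, 0.947, 0.0], [-0.0, 0.001, -1.0]]
wrist_force: [1.1, 1.4, -0.2]
gripper_width: 0.899
finger_force: 0.0
```

Call:
{"fn": "carry_out", "kwargs": {
  "steps": [
    [[0.3, -0.72, -0.2, 0, 0.15], [0.3, -0.72, -0.2, 0, 0.15], [0, 0, 0, 0, 0.15]]
  ]
}}

```text
clock: 1.72
ee_pos: [0.4526, -0.0532, 0.1277]
eef_rot: [[-0.944, 0.329, -0.001], [0.329, 0.944, -0.002], [0.0, -0.002, -1.0]]
wrist_force: [-0.8, 0.4, 0.3]
gripper_width: 0.853
finger_force: 0.0
```

Call:
{"fn": "carry_out", "kwargs": {
  "steps": [
    [[0, 0.02, -0.5, 0, 0.15], [0, 0, -0.5, 0, 0.15], [0, 0, -0.3, 0, 0.15], [0, 0, -0.13, 0, 0.15], [0, 0, 0, 0, 0.15]]
  ]
}}

```text
clock: 2.35
ee_pos: [0.4522, -0.0467, 0.0213]
eef_rot: [[-0.947, 0.321, -0.001], [0.321, 0.947, 0.0], [0.001, -0.0, -1.0]]
wrist_force: [-0.1, -0.5, 0.6]
gripper_width: 0.851
finger_force: 0.0
```

Call:
{"fn": "carry_out", "kwargs": {
  "steps": [
    [[0, 0, 0, 0, 0.6], [0, 0, 0, 0, 1], [0, 0, 0, 0, 1], [0, 0, 0, 0, 1], [0, 0, 0, 0, 1]]
  ]
}}

```text
clock: 2.98
ee_pos: [0.4527, -0.0482, 0.022]
eef_rot: [[-0.946, 0.323, 0.001], [0.323, 0.946, -0.001], [-0.001, -0.0, -1.0]]
wrist_force: [-1.8, -4.4, 8.1]
gripper_width: 0.51
finger_force: 30.0
```

Call:
{"fn": "carry_out", "kwargs": {
  "steps": [
    [[0, 0, 0.15, 0, 1], [0, 0, 0.3, 0, 1], [0, 0, 0.5, 0, 1], [0, 0, 0.25, 0, 1], [0, 0, 0, 0, 1]]
  ]
}}

```text
clock: 3.6
ee_pos: [0.4531, -0.0466, 0.1126]
eef_rot: [[-0.947, 0.321, 0.003], [0.321, 0.947, 0.001], [-0.002, 0.002, -1.0]]
wrist_force: [-0.1, -0.4, -4.8]
gripper_width: 0.514
finger_force: 30.0
```

Call:
{"fn": "carry_out", "kwargs": {
  "steps": [
    [[0.2, 0.6, 0, 0, 1], [0.25, 0.75, 0, 0, 1], [0.25, 0.75, 0, 0, 1], [0.25, 0.75, 0, 0, 1], [0.25, 0.75, 0, 0, 1]]
  ]
}}

```text
clock: 4.22
ee_pos: [0.5418, 0.2246, 0.1098]
eef_rot: [[-0.947, 0.322, -0.002], [0.322, 0.947, -0.001], [0.002, -0.002, -1.0]]
wrist_force: [1.1, -0.4, -5.8]
gripper_width: 0.516
finger_force: 30.0
```

Call:
{"fn": "carry_out", "kwargs": {
  "steps": [
    [[0.06, 0.16, 0, 0, 1], [0, 0, 0, 0, 1], [0, 0, 0, 0, 1]]
  ]
}}

```text
clock: 4.6
ee_pos: [0.5463, 0.2324, 0.1107]
eef_rot: [[-0.946, 0.324, -0.002], [0.324, 0.946, -0.002], [0.001, -0.002, -1.0]]
wrist_force: [-0.3, -0.6, -5.2]
gripper_width: 0.513
finger_force: 30.0
```

Call:
{"fn": "carry_out", "kwargs": {
  "steps": [
    [[0.01, 0.02, -0.4, 0, 1], [0, 0, -0.3, 0, 1], [0, 0, -0.1, 0, 1], [0, 0, 0, 0, 1]]
  ]
}}

```text
clock: 5.1
ee_pos: [0.5477, 0.2351, 0.0515]
eef_rot: [[-0.946, 0.323, -0.0], [0.323, 0.946, -0.0], [0.0, -0.001, -1.0]]
wrist_force: [-0.7, 0.5, -3.2]
gripper_width: 0.515
finger_force: 30.0
```

Run:
```python
from plant import optics
import cv2
d=optics.get_image("side"); i=d["image"][190:350,180:400,::-1]; cv2.imwrite("pics/s1.png",cv2.resize(i,None,fx=3,fy=3,interpolation=cv2.INTER_CUBIC))
```

```text
(no output)
```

View pics/s1.png

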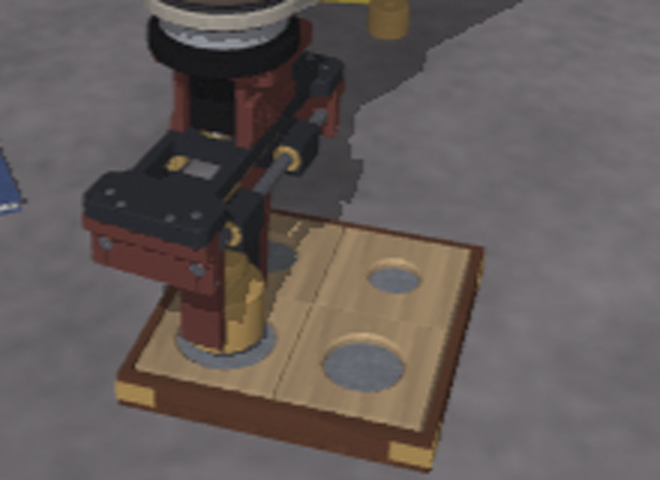

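The crop shows the 500 g weight at about (240,320), hovering over the wide recess ellipse at (227,340) and roughly centred on it.

Call:
{"fn": "carry_out", "kwargs": {
  "steps": [
    [[0, 0, -0.08, 0, 1], [0, 0, -0.05, 0, 1], [0, 0, -0.02, 0, 1], [0, 0, 0, 0, 1]]
  ]
}}

```text
clock: 5.65
ee_pos: [0.5478, 0.2363, 0.0402]
eef_rot: [[-0.947, 0.322, 0.0], [0.322, 0.947, 0.0], [-0.0, 0.0, -1.0]]
wrist_force: [0.1, 0.4, -4.5]
gripper_width: 0.51
finger_force: 30.0
```

Call:
{"fn": "carry_out", "kwargs": {
  "steps": [
    [[0, 0, -0.01, 0, 1], [0, 0, 0, 0, 1], [0, 0, 0, 0, 1]]
  ]
}}

```text
clock: 6.02
ee_pos: [0.5478, 0.2363, 0.04]
eef_rot: [[-0.947, 0.322, 0.0], [0.322, 0.947, 0.0], [-0.0, 0.0, -1.0]]
wrist_force: [-3.7, -1.0, 5.3]
gripper_width: 0.515
finger_force: 30.0
```

Call:
{"fn": "carry_out", "kwargs": {
  "steps": [
    [[0, 0, 0, 0, 0.4], [0, 0, 0, 0, 0.25], [0, 0, 0, 0, 0.25], [0, 0, 0.15, 0, 0.25], [0, 0, 0.7, 0, 0.25]]
  ]
}}

```text
clock: 6.65
ee_pos: [0.5459, 0.2354, 0.1018]
eef_rot: [[-0.947, 0.322, -0.005], [0.322, 0.947, -0.003], [0.004, -0.004, -1.0]]
wrist_force: [1.0, -0.2, 0.6]
gripper_width: 0.753
finger_force: 0.0
```

Call:
{"fn": "carry_out", "kwargs": {
  "steps": [
    [[0, 0, 0.3, 0, 0.4], [0.13, -0.7, 0, 0, 0.4], [0.13, -0.75, 0, 0, 0.4], [0.13, -0.75, 0, 0, 0.4], [0.13, -0.75, 0, 0, 0.4]]
  ]
}}

```text
clock: 7.28
ee_pos: [0.5872, 0.0133, 0.1267]
eef_rot: [[-0.947, 0.322, 0.001], [0.322, 0.947, 0.0], [-0.001, 0.001, -1.0]]
wrist_force: [1.3, -0.3, 0.5]
gripper_width: 0.602
finger_force: 0.0
```

Run:
```python
from plant import optics
from h import *
d=optics.get_image("side"); i=d["image"][190:350,180:400,::-1]; cv2.imwrite("pics/s2.png",cv2.resize(i,None,fx=3,fy=3,interpolation=cv2.INTER_CUBIC))
P=world(d); m=(P[...,2]>.03)&(P[...,2]<.08)&(abs(P[...,0]-.547)<.04)&(abs(P[...,1]-.235)<.04)
t=m&(P[...,2]>.062); print(P[m].max(0),P[t].mean(0))
```

```text
[0.57276897 0.25980053 0.06899942] [0.55047322 0.23850028 0.06649787]
```

View pics/s2.png

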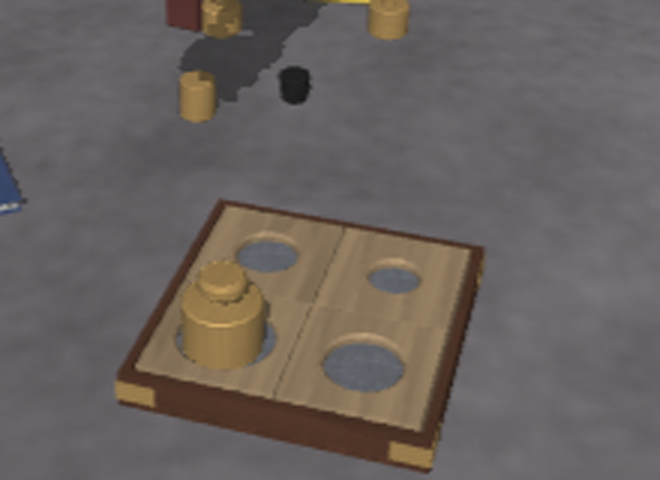

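The 500 g weight is upright in its recess at crop (223,320), with its top at z about 0.068 as it should be. It sits 2 mm toward +y, so I aim the next ones 2 mm lower in y.

Call:
{"fn": "carry_out", "kwargs": {
  "steps": [
    [[0.04, -0.62, 0, 0, 0.4], [0.04, -0.62, 0, 0, 0.4], [0.04, -0.62, 0, 0, 0.4], [0.04, -0.62, 0, 0, 0.4], [0, 0, 0, 0, 0.4]]
  ]
}}

```text
clock: 7.95
ee_pos: [0.5982, -0.1762, 0.1266]
eef_rot: [[-0.945, 0.328, 0.001], [0.328, 0.945, -0.003], [-0.002, -0.002, -1.0]]
wrist_force: [-0.7, 0.4, 0.2]
gripper_width: 0.601
finger_force: 0.0
```

Call:
{"fn": "carry_out", "kwargs": {
  "steps": [
    [[0, 0, -0.4, 0, 0.4], [0, 0, -0.4, 0, 0.4], [0, 0, 0, 0, 0.4], [0, 0, 0, 0, 0.4]]
  ]
}}

```text
clock: 8.45
ee_pos: [0.5994, -0.1706, 0.0668]
eef_rot: [[-0.947, 0.321, 0.001], [0.321, 0.947, -0.0], [-0.001, 0.0, -1.0]]
wrist_force: [-0.2, -0.0, 0.7]
gripper_width: 0.602
finger_force: 0.0
```

Call:
{"fn": "carry_out", "kwargs": {
  "steps": [
    [[0, -0.04, -0.3, 0, 0.4], [0, 0, -0.2, 0, 0.4], [0, 0, -0.11, 0, 0.4], [0, 0, 0, 0, 0.4], [0, 0, 0, 0, 0.4]]
  ]
}}

```text
clock: 9.07
ee_pos: [0.5992, -0.1741, 0.0205]
eef_rot: [[-0.947, 0.322, 0.001], [0.322, 0.947, -0.0], [-0.001, 0.0, -1.0]]
wrist_force: [-0.1, 0.7, 0.5]
gripper_width: 0.602
finger_force: 0.0
```

Call:
{"fn": "carry_out", "kwargs": {
  "steps": [
    [[0, 0, 0, 0, 0.6], [0, 0, 0, 0, 1], [0, 0, 0, 0, 1], [0, 0, 0, 0, 1], [0, 0, 0, 0, 1]]
  ]
}}

```text
clock: 9.7
ee_pos: [0.5989, -0.1743, 0.0202]
eef_rot: [[-0.947, 0.322, 0.0], [0.322, 0.947, -0.0], [-0.0, -0.0, -1.0]]
wrist_force: [-1.1, -0.9, 5.4]
gripper_width: 0.373
finger_force: 30.0
```

Call:
{"fn": "carry_out", "kwargs": {
  "steps": [
    [[0, 0, 0.15, 0, 1], [0, 0, 0.3, 0, 1], [0, 0, 0.5, 0, 1], [0, 0, 0.45, 0, 1], [0, 0, 0, 0, 1]]
  ]
}}

```text
clock: 10.32
ee_pos: [0.6002, -0.1743, 0.1276]
eef_rot: [[-0.947, 0.322, 0.005], [0.322, 0.947, -0.001], [-0.005, 0.001, -1.0]]
wrist_force: [0.1, -0.3, -2.1]
gripper_width: 0.373
finger_force: 30.0
```

Call:
{"fn": "carry_out", "kwargs": {
  "steps": [
    [[-0.2, 0.65, 0, 0, 1], [-0.22, 0.71, 0, 0, 1], [-0.22, 0.71, 0, 0, 1], [-0.22, 0.71, 0, 0, 1], [-0.22, 0.71, 0, 0, 1]]
  ]
}}

```text
clock: 10.95
ee_pos: [0.5161, 0.0894, 0.1237]
eef_rot: [[-0.947, 0.322, -0.002], [0.322, 0.947, -0.0], [0.002, -0.001, -1.0]]
wrist_force: [0.8, 0.3, -1.9]
gripper_width: 0.376
finger_force: 30.0
```

Call:
{"fn": "carry_out", "kwargs": {
  "steps": [
    [[-0.22, 0.71, 0, 0, 1], [-0.22, 0.71, 0, 0, 1], [-0.21, 0.71, 0, 0, 1], [0, 0, 0, 0, 1], [0, 0, 0, 0, 1]]
  ]
}}

```text
clock: 11.58
ee_pos: [0.4683, 0.2468, 0.1239]
eef_rot: [[-0.947, 0.321, -0.001], [0.321, 0.947, -0.002], [0.001, -0.002, -1.0]]
wrist_force: [0.7, -0.6, -1.8]
gripper_width: 0.374
finger_force: 30.0
```

Call:
{"fn": "carry_out", "kwargs": {
  "steps": [
    [[0, 0, -0.4, 0, 1], [0, 0, -0.4, 0, 1], [0, 0, -0.2, 0, 1], [0, 0, 0, 0, 1], [0, 0, 0, 0, 1]]
  ]
}}

```text
clock: 12.2
ee_pos: [0.4698, 0.2472, 0.0507]
eef_rot: [[-0.946, 0.323, 0.001], [0.323, 0.946, 0.001], [-0.001, 0.001, -1.0]]
wrist_force: [-0.3, -0.1, -1.1]
gripper_width: 0.372
finger_force: 30.0
```

Call:
{"fn": "carry_out", "kwargs": {
  "steps": [
    [[0, 0.01, -0.07, 0, 1], [0, 0, -0.05, 0, 1], [0, 0, -0.02, 0, 1], [0, 0, 0, 0, 1], [0, 0, 0, 0, 1]]
  ]
}}

```text
clock: 12.82
ee_pos: [0.469, 0.2482, 0.0395]
eef_rot: [[-0.947, 0.322, 0.0], [0.322, 0.947, 0.0], [-0.0, 0.0, -1.0]]
wrist_force: [-1.0, -0.6, -2.0]
gripper_width: 0.376
finger_force: 30.0
```

Call:
{"fn": "carry_out", "kwargs": {
  "steps": [
    [[0, 0, -0.01, 0, 1], [0, 0, -0.01, 0, 1], [0, 0, 0, 0, 1]]
  ]
}}

```text
clock: 13.2
ee_pos: [0.469, 0.2483, 0.0382]
eef_rot: [[-0.947, 0.322, 0.0], [0.322, 0.947, 0.0], [0.0, 0.0, -1.0]]
wrist_force: [-1.3, -0.9, 3.3]
gripper_width: 0.377
finger_force: 30.0
```

Call:
{"fn": "carry_out", "kwargs": {
  "steps": [
    [[0, 0, 0, 0, 0.5], [0, 0, 0, 0, 0.4], [0, 0, 0, 0, 0.4], [0, 0, 0.15, 0, 0.4], [0, 0, 0.7, 0, 0.4]]
  ]
}}

```text
clock: 13.82
ee_pos: [0.4674, 0.2473, 0.1006]
eef_rot: [[-0.947, 0.322, -0.004], [0.322, 0.947, -0.003], [0.003, -0.005, -1.0]]
wrist_force: [-0.2, 0.4, 0.6]
gripper_width: 0.602
finger_force: 0.0
```

Call:
{"fn": "carry_out", "kwargs": {
  "steps": [
    [[0, 0, 0.3, 0, 0.45], [0.18, -0.7, 0, 0, 0.45], [0.18, -0.75, 0, 0, 0.45], [0.18, -0.75, 0, 0, 0.45], [0.18, -0.75, 0, 0, 0.45]]
  ]
}}

```text
clock: 14.45
ee_pos: [0.5235, 0.0253, 0.1251]
eef_rot: [[-0.947, 0.322, 0.001], [0.322, 0.947, 0.001], [-0.001, 0.001, -1.0]]
wrist_force: [1.4, 0.4, 0.1]
gripper_width: 0.551
finger_force: 0.0
```

Call:
{"fn": "carry_out", "kwargs": {
  "steps": [
    [[0.18, -0.75, 0, 0, 0.45], [0.18, -0.75, 0, 0, 0.45], [0.18, -0.75, 0, 0, 0.45], [0.18, -0.75, 0, 0, 0.45], [0.18, -0.75, 0, 0, 0.45]]
  ]
}}

```text
clock: 15.08
ee_pos: [0.591, -0.256, 0.1251]
eef_rot: [[-0.947, 0.322, 0.001], [0.322, 0.947, 0.0], [-0.001, 0.0, -1.0]]
wrist_force: [1.0, 0.7, 0.3]
gripper_width: 0.55
finger_force: 0.0
```

Run:
```python
from plant import optics
from h import *
for n in("side","top"):
    d=optics.get_image(n); P=world(d)
    if n=="side": i=d["image"][190:350,180:400,::-1]; cv2.imwrite("pics/s3.png",cv2.resize(i,None,fx=3,fy=3,interpolation=cv2.INTER_CUBIC))
    for c,H in(((.547,.234),.068),((.470,.2485),.055)):
        t=(P[...,2]>H-.006)&(P[...,2]<.08)&(np.hypot(P[...,0]-c[0],P[...,1]-c[1])<.035); print(n,P[t].mean(0),P[t].max(0)[2])
```

```text
side [0.55024506 0.23862025 0.06630576] 0.06882471504624765
side [0.47286182 0.2498927  0.05331883] 0.055919937398602904
top [0.5487603  0.23586044 0.06757094] 0.07342252996708815
top [0.47065482 0.24786582 0.05475153] 0.05888934824793509
```

View pics/s3.png

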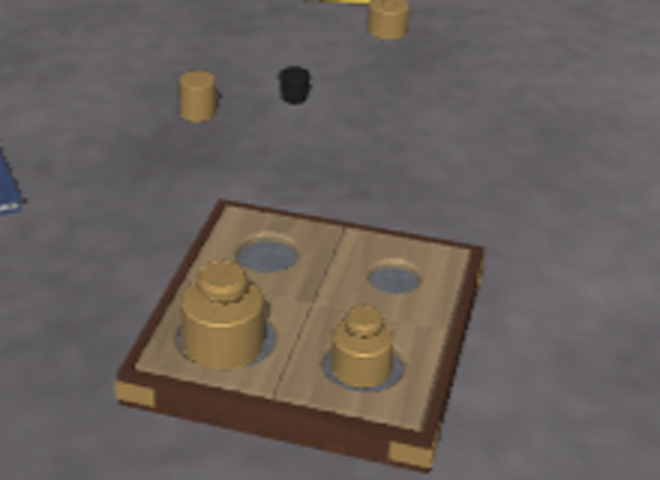

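Both weights are seated upright in their recesses, the 500 at crop (223,320) and the 200 at (363,350). Next is the 100 g weight.

Call:
{"fn": "carry_out", "kwargs": {
  "steps": [
    [[0.2, -0.69, 0, 0, 0.45], [0, 0, -0.4, 0, 0.45], [0, 0, -0.4, 0, 0.45], [0, 0, 0, 0, 0.45], [0, 0, 0, 0, 0.45]]
  ]
}}

```text
clock: 15.8
ee_pos: [0.6061, -0.3059, 0.0656]
eef_rot: [[-0.947, 0.322, 0.001], [0.322, 0.947, -0.0], [-0.001, -0.0, -1.0]]
wrist_force: [0.5, 0.5, -0.1]
gripper_width: 0.551
finger_force: 0.0
```

Call:
{"fn": "carry_out", "kwargs": {
  "steps": [
    [[0.01, -0.05, -0.3, 0, 0.45], [0, 0, -0.2, 0, 0.45], [0, 0, -0.1, 0, 0.45], [0, 0, 0, 0, 0.45], [0, 0, 0, 0, 0.45]]
  ]
}}

```text
clock: 16.42
ee_pos: [0.6065, -0.31, 0.0195]
eef_rot: [[-0.947, 0.322, 0.0], [0.322, 0.947, -0.0], [-0.001, -0.0, -1.0]]
wrist_force: [-0.2, -0.2, 0.5]
gripper_width: 0.551
finger_force: 0.0
```

Call:
{"fn": "carry_out", "kwargs": {
  "steps": [
    [[0, 0, 0, 0, 0.65], [0, 0, 0, 0, 1], [0, 0, 0, 0, 1], [0, 0, 0, 0, 1], [0, 0, 0, 0, 1]]
  ]
}}

```text
clock: 17.05
ee_pos: [0.6064, -0.31, 0.0195]
eef_rot: [[-0.947, 0.322, 0.0], [0.322, 0.947, -0.0], [-0.001, -0.0, -1.0]]
wrist_force: [-0.6, -0.6, 4.3]
gripper_width: 0.287
finger_force: 30.0
```

Call:
{"fn": "carry_out", "kwargs": {
  "steps": [
    [[0, 0, 0.15, 0, 1], [0, 0, 0.3, 0, 1], [0, 0, 0.5, 0, 1], [0, 0, 0.45, 0, 1], [0, 0, 0, 0, 1]]
  ]
}}

```text
clock: 17.68
ee_pos: [0.6081, -0.3109, 0.1288]
eef_rot: [[-0.947, 0.322, 0.006], [0.322, 0.947, -0.003], [-0.007, -0.0, -1.0]]
wrist_force: [-0.6, -0.2, -2.0]
gripper_width: 0.291
finger_force: 30.0
```

Call:
{"fn": "carry_out", "kwargs": {
  "steps": [
    [[-0.1, 0.6, 0, 0, 1], [-0.11, 0.7, 0, 0, 1], [-0.11, 0.7, 0, 0, 1], [-0.11, 0.7, 0, 0, 1], [-0.11, 0.7, 0, 0, 1]]
  ]
}}

```text
clock: 18.3
ee_pos: [0.5649, -0.053, 0.124]
eef_rot: [[-0.947, 0.322, -0.0], [0.322, 0.947, 0.0], [0.0, 0.0, -1.0]]
wrist_force: [1.1, 0.4, -1.3]
gripper_width: 0.293
finger_force: 30.0
```

Call:
{"fn": "carry_out", "kwargs": {
  "steps": [
    [[-0.11, 0.7, 0, 0, 1], [-0.12, 0.7, 0, 0, 1], [-0.12, 0.7, 0, 0, 1], [-0.12, 0.7, 0, 0, 1], [0, 0, 0, 0, 1]]
  ]
}}

```text
clock: 18.92
ee_pos: [0.5288, 0.1606, 0.1237]
eef_rot: [[-0.949, 0.315, -0.001], [0.315, 0.949, 0.002], [0.002, 0.001, -1.0]]
wrist_force: [-0.2, -0.3, -0.6]
gripper_width: 0.297
finger_force: 30.0
```

Call:
{"fn": "carry_out", "kwargs": {
  "steps": [
    [[0, 0, -0.4, 0, 1], [0, 0, -0.4, 0, 1], [0, 0, -0.2, 0, 1], [0, 0, 0, 0, 1], [0, 0, 0, 0, 1]]
  ]
}}

```text
clock: 19.55
ee_pos: [0.5312, 0.155, 0.05]
eef_rot: [[-0.947, 0.322, 0.001], [0.322, 0.947, 0.0], [-0.001, 0.001, -1.0]]
wrist_force: [1.0, -0.4, -0.6]
gripper_width: 0.293
finger_force: 30.0
```

Call:
{"fn": "carry_out", "kwargs": {
  "steps": [
    [[0, 0.01, -0.07, 0, 1], [0, 0, -0.05, 0, 1], [0, 0, -0.02, 0, 1], [0, 0, -0.01, 0, 1], [0, 0, 0, 0, 1]]
  ]
}}

```text
clock: 20.18
ee_pos: [0.5305, 0.1559, 0.0379]
eef_rot: [[-0.947, 0.322, 0.0], [0.322, 0.947, -0.0], [-0.0, -0.0, -1.0]]
wrist_force: [-0.7, -0.3, -1.0]
gripper_width: 0.294
finger_force: 30.0
```

Call:
{"fn": "carry_out", "kwargs": {
  "steps": [
    [[0, 0, -0.01, 0, 1], [0, 0, 0, 0, 1], [0, 0, 0, 0, 1]]
  ]
}}

```text
clock: 20.55
ee_pos: [0.5306, 0.156, 0.0375]
eef_rot: [[-0.947, 0.322, 0.0], [0.322, 0.947, 0.0], [-0.0, 0.0, -1.0]]
wrist_force: [-1.8, -0.7, 4.4]
gripper_width: 0.296
finger_force: 30.0
```

Call:
{"fn": "carry_out", "kwargs": {
  "steps": [
    [[0, 0, 0, 0, 0.55], [0, 0, 0, 0, 0.5], [0, 0, 0, 0, 0.5], [0, 0, 0.15, 0, 0.5], [0, 0, 0.7, 0, 0.5]]
  ]
}}

```text
clock: 21.18
ee_pos: [0.5287, 0.1554, 0.0998]
eef_rot: [[-0.947, 0.322, -0.005], [0.322, 0.947, -0.002], [0.004, -0.004, -1.0]]
wrist_force: [0.7, 0.7, 0.7]
gripper_width: 0.498
finger_force: 0.0
```

Call:
{"fn": "carry_out", "kwargs": {
  "steps": [
    [[0, 0, 0.3, 0, 0.5], [-0.12, -0.68, 0, 0, 0.5], [-0.12, -0.71, 0, 0, 0.5], [-0.12, -0.71, 0, 0, 0.5], [-0.12, -0.71, 0, 0, 0.5]]
  ]
}}

```text
clock: 21.8
ee_pos: [0.4943, -0.0564, 0.1243]
eef_rot: [[-0.947, 0.322, 0.001], [0.322, 0.947, 0.0], [-0.001, 0.001, -1.0]]
wrist_force: [0.5, -0.4, 0.2]
gripper_width: 0.499
finger_force: 0.0
```

Call:
{"fn": "carry_out", "kwargs": {
  "steps": [
    [[-0.12, -0.71, 0, 0, 0.5], [-0.12, -0.71, 0, 0, 0.5], [-0.12, -0.71, 0, 0, 0.5], [-0.13, -0.71, 0, 0, 0.5], [-0.13, -0.71, 0, 0, 0.5]]
  ]
}}

```text
clock: 22.42
ee_pos: [0.4478, -0.3228, 0.1243]
eef_rot: [[-0.947, 0.322, 0.001], [0.322, 0.947, -0.0], [-0.001, 0.0, -1.0]]
wrist_force: [0.8, 0.5, -0.2]
gripper_width: 0.5
finger_force: 0.0
```

Call:
{"fn": "carry_out", "kwargs": {
  "steps": [
    [[0, 0, -0.3, 0, 0.5], [0, 0, -0.4, 0, 0.5], [0, 0, -0.1, 0, 0.5], [0, 0, 0, 0, 0.5], [0, 0, 0, 0, 0.5]]
  ]
}}

```text
clock: 23.05
ee_pos: [0.4487, -0.3213, 0.0646]
eef_rot: [[-0.947, 0.322, 0.001], [0.322, 0.947, -0.001], [-0.002, -0.0, -1.0]]
wrist_force: [0.0, 0.4, 0.1]
gripper_width: 0.501
finger_force: 0.0
```

Call:
{"fn": "carry_out", "kwargs": {
  "steps": [
    [[-0.01, 0, -0.3, 0, 0.5], [0, 0, -0.2, 0, 0.5], [0, 0, -0.09, 0, 0.5], [0, 0, 0, 0, 0.5], [0, 0, 0, 0, 0.5]]
  ]
}}

```text
clock: 23.68
ee_pos: [0.4475, -0.3213, 0.0196]
eef_rot: [[-0.947, 0.322, 0.001], [0.322, 0.947, -0.0], [-0.001, -0.0, -1.0]]
wrist_force: [-0.1, -0.3, -0.3]
gripper_width: 0.501
finger_force: 0.0
```

Call:
{"fn": "carry_out", "kwargs": {
  "steps": [
    [[0, 0, 0, 0, 0.7], [0, 0, 0, 0, 1], [0, 0, 0, 0, 1], [0, 0, 0, 0, 1], [0, 0, 0, 0, 1]]
  ]
}}

```text
clock: 24.3
ee_pos: [0.4473, -0.3211, 0.0194]
eef_rot: [[-0.947, 0.322, 0.0], [0.322, 0.947, -0.0], [-0.0, -0.0, -1.0]]
wrist_force: [-0.2, 0.5, 3.1]
gripper_width: 0.217
finger_force: 30.0
```

Call:
{"fn": "carry_out", "kwargs": {
  "steps": [
    [[0, 0, 0.15, 0, 1], [0, 0, 0.3, 0, 1], [0, 0, 0.5, 0, 1], [0, 0, 0.45, 0, 1], [0, 0, 0, 0, 1]]
  ]
}}

```text
clock: 24.92
ee_pos: [0.4485, -0.3219, 0.127]
eef_rot: [[-0.947, 0.322, 0.004], [0.322, 0.947, -0.002], [-0.005, -0.0, -1.0]]
wrist_force: [0.6, -0.3, -0.6]
gripper_width: 0.215
finger_force: 30.0
```

Call:
{"fn": "carry_out", "kwargs": {
  "steps": [
    [[0.01, 0.65, 0, 0, 1], [0.01, 0.74, 0, 0, 1], [0.01, 0.74, 0, 0, 1], [0.01, 0.74, 0, 0, 1], [0.01, 0.74, 0, 0, 1]]
  ]
}}

```text
clock: 25.55
ee_pos: [0.4502, -0.0484, 0.1236]
eef_rot: [[-0.947, 0.322, -0.001], [0.322, 0.947, 0.0], [0.001, -0.0, -1.0]]
wrist_force: [1.2, 0.2, -0.2]
gripper_width: 0.211
finger_force: 30.0
```

Call:
{"fn": "carry_out", "kwargs": {
  "steps": [
    [[0.01, 0.74, 0, 0, 1], [0.01, 0.74, 0, 0, 1], [0.01, 0.74, 0, 0, 1], [0, 0.74, 0, 0, 1], [0, 0, 0, 0, 1]]
  ]
}}

```text
clock: 26.18
ee_pos: [0.4521, 0.1762, 0.1232]
eef_rot: [[-0.949, 0.315, -0.001], [0.315, 0.949, 0.001], [0.001, 0.0, -1.0]]
wrist_force: [0.5, -0.1, -0.6]
gripper_width: 0.211
finger_force: 30.0
```

Call:
{"fn": "carry_out", "kwargs": {
  "steps": [
    [[0, 0, -0.4, 0, 1], [0, 0, -0.4, 0, 1], [0, 0, -0.2, 0, 1], [0, 0, 0, 0, 1], [0, 0, 0, 0, 1]]
  ]
}}

```text
clock: 26.8
ee_pos: [0.4538, 0.1715, 0.0498]
eef_rot: [[-0.947, 0.323, 0.001], [0.323, 0.947, 0.0], [-0.001, 0.001, -1.0]]
wrist_force: [-0.6, 0.1, -0.6]
gripper_width: 0.213
finger_force: 30.0
```

Call:
{"fn": "carry_out", "kwargs": {
  "steps": [
    [[0, 0, -0.07, 0, 1], [0, 0, -0.05, 0, 1], [0, 0, -0.02, 0, 1], [0, 0, -0.01, 0, 1], [0, 0, 0, 0, 1]]
  ]
}}

```text
clock: 27.42
ee_pos: [0.4532, 0.1717, 0.0379]
eef_rot: [[-0.947, 0.322, -0.0], [0.322, 0.947, 0.0], [0.0, -0.0, -1.0]]
wrist_force: [0.2, 0.5, -1.0]
gripper_width: 0.213
finger_force: 30.0
```

Call:
{"fn": "carry_out", "kwargs": {
  "steps": [
    [[0, 0, -0.01, 0, 1], [0, 0, 0, 0, 1], [0, 0, 0, 0, 1]]
  ]
}}

```text
clock: 27.8
ee_pos: [0.4533, 0.1718, 0.0373]
eef_rot: [[-0.947, 0.322, 0.0], [0.322, 0.947, 0.0], [-0.0, 0.0, -1.0]]
wrist_force: [-1.3, 0.5, 2.4]
gripper_width: 0.21
finger_force: 30.0
```

Contact is felt at the expected height, so I release and back away.

Call:
{"fn": "carry_out", "kwargs": {
  "steps": [
    [[0, 0, 0, 0, 0.65], [0, 0, 0, 0, 0.55], [0, 0, 0, 0, 0.55], [0, 0, 0.15, 0, 0.55], [0, 0, 0.7, 0, 0.55]]
  ]
}}

```text
clock: 28.42
ee_pos: [0.4516, 0.1709, 0.1001]
eef_rot: [[-0.947, 0.322, -0.004], [0.322, 0.947, -0.003], [0.003, -0.004, -1.0]]
wrist_force: [1.2, 0.9, 0.3]
gripper_width: 0.45
finger_force: 0.0
```

Call:
{"fn": "carry_out", "kwargs": {
  "steps": [
    [[0, 0, 0.5, 0, 0.55], [0, -0.7, 0.2, 0, 0.55], [0, -0.75, 0, 0, 0.55], [0, -0.75, 0, 0, 0.55], [0, 0, 0, 0, 0.55]]
  ]
}}

```text
clock: 29.05
ee_pos: [0.453, 0.0026, 0.1544]
eef_rot: [[-0.944, 0.329, 0.001], [0.329, 0.944, -0.0], [-0.001, 0.0, -1.0]]
wrist_force: [-0.1, 0.5, 0.3]
gripper_width: 0.453
finger_force: 0.0
```

Run:
```python
from plant import optics
from h import *
for n in("side","top"):
    d=optics.get_image(n); P=world(d)
    if n=="side": i=d["image"][150:350,160:420,::-1]; cv2.imwrite("pics/s4.png",cv2.resize(i,None,fx=3,fy=3,interpolation=cv2.INTER_CUBIC))
    for c,H in(((.547,.234),.068),((.470,.2485),.055),((.531,.1555),.048),((.4535,.1715),.045)):
        t=(P[...,2]>H-.006)&(P[...,2]<.08)&(np.hypot(P[...,0]-c[0],P[...,1]-c[1])<.035); print(n,P[t].mean(0),P[t].max(0)[2])
```

```text
side [0.55046587 0.23864534 0.06647369] 0.0688895506814561
side [0.4727992  0.24990508 0.05321356] 0.055799724950896634
side [0.53362266 0.1573688  0.0460061 ] 0.04912078291922574
side [0.45611356 0.17265911 0.04296226] 0.04590261287872262
top [0.5484648  0.23559997 0.06780602] 0.07222386241665736
top [0.47066889 0.24777428 0.05492351] 0.05923689469153453
top [0.53115818 0.15588129 0.047442  ] 0.05087267766028345
top [0.45443928 0.17257314 0.04449056] 0.04843339656920859
```

View pics/s4.png

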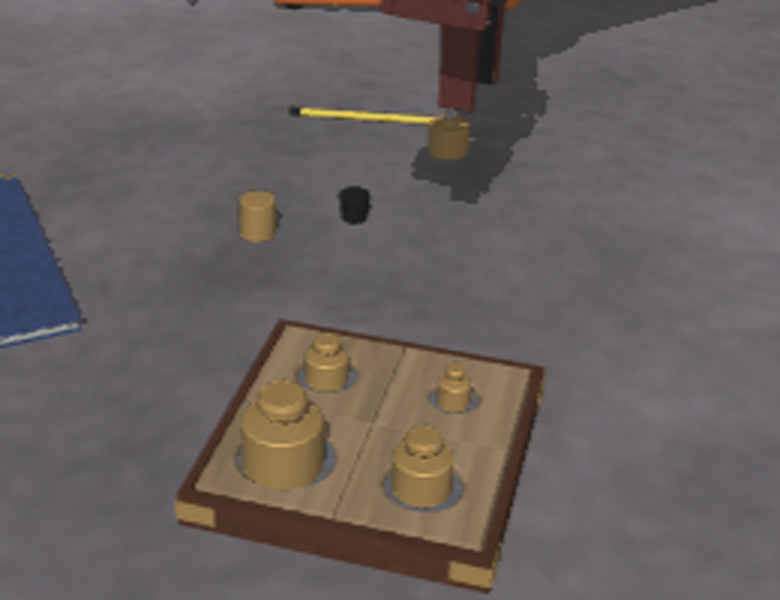

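All four weights stand upright in their own recesses: 500 at (283,440), 200 at (423,470), 100 at (327,365) and 50 at (455,390). Their top heights are right. The plain cylinder (258,215) and hooked weight (448,137) have not moved.

```bash
python3 -c "
from plant import job; print(job.sign_off())"
```

```text
the job is handed in; nothing more can be done
None
```

All four knobbed weights stand upright and fully down in their own recesses, the hooked weight and plain cylinder were left where they were, and the job was handed in at about 29 s.

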